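# Sweep loose bottle caps off the filling deck

## Robot

A 6-joint arm with a two-finger parallel gripper is mounted at the origin on the work surface. World frame = base frame: x ahead of the robot, y to its left, z up, the work surface at z = 0. Lengths are in m, angles in rad, forces in N, time in s.
With the tool pointing down it reaches from about 0.3 to 0.875 m from the base axis. Payload 6.4 kg.
Tool frame: the origin (TCP) lies on the centre line of the jaws, within the pads' length; the fingertips stand 11 mm ahead of it and the grasp point (between the pads) lies 8 mm behind it; z points along the fingers, y is the line along which they close (so a half turn about z gives the same grasp; the last joint's range is limited). The gripper opens to 85 mm and grips with 20 to 120 N. Pads are 22 mm wide; open, the fingers measure 114 mm over their backs; the gripper's body (76 mm by 85 mm) begins 54 mm behind the grasp point. The pads swing forward as they close: fully open they stand 13 mm farther back than shut.
Start: joints at [-1.551, 0.181, 1.607, -0, 1.354, -0.206], TCP at [0.129, -0.56, 0.242] pointing down, gripper open.
Joint ranges: [-2.99, 2.99], [-0.89, 2.07], [0.3, 2.58], [-1.14, 4.28], [0, 2.63], [-3.12, 3.12]. Speed limits (rad/s): [2.57, 2.57, 3.01, 3.14, 3.14, 3.14].

## Interface

Orientations are given as a unit quaternion [w, x, y, z].
In Python, from workcell import r, vision gives the robot as it stands. The module is installed in compiled form; this text tells all that it offers.
- The arm moves only by the shell command python3 -m creep 'ROWS' [OPENING] [FORCE]. ROWS is text: rows parted by semicolons, each of 6 numbers parted by spaces: the shift along the tool's x, y, z each as a share of 0.2 m, from -1 to 1, then the turn, a rotation vector about the tool's x, y, z each as a share of pi/4 rad, from -1 to 1. In form: x y z wx wy wz; .... A call has 1 to 20 rows; each row shifts and turns the commanded pose from where the row before left it, along the tool's axes as they then stand; what a row does not reach is not made up. A row lasts 1/12 s, in which the tool goes at most 41.7 mm and 7.16 degrees, less where a joint would pass 70% of its speed; a pose out of reach is approached as far as the arm can. A call with a number of a shift or a turn outside -1 to 1 is refused whole. A call with a gripper value outside its range is refused whole. OPENING is the opening, from 0 (shut) to 1 (fully open), set as the call begins (- or left out, the last holds). The fingers move at their own pace and stop on an object; FORCE is the grip in N (left out, the last holds). Time passes only in rows, so rows that do not move let the fingers close. It gives the time, the measured TCP pose, the force, the opening and the grip force at its end, in the units of the state.
- r.read_state(): the state, without advancing time (a new reading comes with each control period).
- vision.get_image(name): name is "side" or "top" or "wrist"; returns (picture, depth): 480x640x3 uint8, red, green, blue; 480x640 float32, m along the optical axis (not along the pixel's ray), 0 where there is no reading.
- vision.calibration(name): a dict with "K" (3x3 intrinsics, pixels), "R" (3x3) and "t" (3): a world point X has camera coordinates R X + t. Camera axes: x right, y down, z forward; pixel columns grow to the right and rows downward; lengths in m; the calibration is good to about 2 mm. A picture is of the moment at which its call begins: read the wrist's pose just before it. calibration takes no time and is no camera call; for the wrist camera it gives the pose at the moment of the call.
- r.hand_in(): hands the job in; it is judged then, once.
The state is a dict: "clock": time; "joint_pos": joint angles; "qd": joint speeds; "effort": joint torques, N m; "eef_pos": TCP position; "tcp_rot": TCP orientation; "wrist_force": force on the tool from outside, world axes, zero at the start; "wrist_torque": the same for the moment, N m; "grip_width": finger opening in m; "gripper_force": force on a finger pad.
Only numpy, scipy, OpenCV 4.12 (cv2) and the standard library are available. Lean on these libraries where they do the work, as an engineer would, in place of code of your own. Each camera call takes 0.05 s, during which the arm holds its last target. There are 200 camera calls.

## Task

Clear the three loose screw caps off the white filling deck: sweep each one across the deck with your fingertips and over the edge, so that all three drop into the open steel tray standing against the deck's left or right side. Only push the caps, do not pick any of them up, and leave the two small amber bottles on the deck standing where they are.

Things in the scene. Friction and masses are not known exactly. Their poses are not given: they have to be found in the camera images.
- deck: fixed low platform, white top, 300 mm (its x) by 340 mm (its y), top surface 60 mm above the bench. Origin at the centre of its underside, on the bench; x roughly away from the robot, y roughly to the robot's left, z up. Its top is flat and open at both y ends (y = +170 and -170 mm); along both x ends runs a lip 6 mm wide standing 5 mm above the top
- tray: fixed open steel tray on the bench, against the +y or the -y end of the deck, axes parallel to the deck's; outside 250 mm (x) by 130 mm (y), 56 mm high (rim 4 mm below the deck's top), walls and floor 4 mm thick. Origin at the centre of its underside, up to 25 mm off the deck's middle along x. A shut white box of the same outline, 48 mm high, stands at the deck's other end
- bottle1: small amber bottle with a black cap, standing on the deck: 36 mm in diameter, 58 mm high, about 90 g, not fixed, to be left where it stands. Origin at the centre of its underside; z up
- bottle2: small amber bottle with a black cap, standing on the deck: 36 mm in diameter, 58 mm high, about 90 g, not fixed, to be left where it stands. Origin at the centre of its underside; z up
- cap1_center (a point): centre of a loose black plastic screw cap lying open side down on the deck: twelve-sided disc, 38 mm across its flats, 20 mm high, 15 g (10 to 21 g), so this point starts 10 mm above the deck's top
- cap1: the same cap: origin at the centre of its open side (underside as it lies on the deck), 10 mm from point cap1_center
- cap2_center (a point): centre of a loose black plastic screw cap lying open side down on the deck: twelve-sided disc, 38 mm across its flats, 20 mm high, 15 g (10 to 21 g), so this point starts 10 mm above the deck's top
- cap2: the same cap: origin at the centre of its open side (underside as it lies on the deck), 10 mm from point cap2_center
- cap3_center (a point): centre of a loose black plastic screw cap lying open side down on the deck: twelve-sided disc, 38 mm across its flats, 20 mm high, 15 g (10 to 21 g), so this point starts 10 mm above the deck's top
- cap3: the same cap: origin at the centre of its open side (underside as it lies on the deck), 10 mm from point cap3_center

How it is judged:
At the end, for the whole second after the job is handed in: All three caps lie at rest inside the tray's outline with their centres below its rim (56 mm above the bench); both small bottles stand upright within 20 mm of where they began (x of cap1_center in the frame of tray between -0.125 and 0.125 m and y of cap1_center in the frame of tray between -0.065 and 0.065 m and height (world z) of each of cap1_center, cap2_center, cap3_center below 0.056 m and linear speed of each of cap1, cap2, cap3 below 0.05 m/s and x of cap2_center in the frame of tray between -0.125 and 0.125 m and y of cap2_center in the frame of tray between -0.065 and 0.065 m and x of cap3_center in the frame of tray between -0.125 and 0.125 m and y of cap3_center in the frame of tray between -0.065 and 0.065 m and distance of each of bottle1, bottle2 from where it was at the start of the episode below 0.02 m and angle between each of bottle1, bottle2's own z axis and vertical below 0.2 rad); the robot touches nothing.
It fails at once if a cap was lifted: its centre rose more than 15 mm above where it lies on the deck (height (world z) of any of cap1_center, cap2_center, cap3_center above 0.085 m).
It fails at once if one of the two small bottles on the deck was shifted by more than 20 mm or tipped (distance of any of bottle1, bottle2 from where it was at the start of the episode above 0.02 m or angle between any of bottle1, bottle2's own z axis and vertical above 0.3 rad).
It also fails if it takes over 66 s, if anything falls off the work surface, if the arm or the gripper's body presses on something with over 40 N, if the wrist force passes 120 N, or if a joint passes its speed limit or range.

## Working session

There is one attempt and no reset: what is moved stays moved. The work goes in short steps, Python scripts to look and compute and a shell command to move; the robot and the scene stay as the last step left them, time stands still between calls to the robot, and variables do not carry over. Pictures are saved under pics/ and viewed, at most 10 in all, crops included, and the job is handed in when it is done.

```bash
mkdir -p pics; python3 - <<'E'
from workcell import r, vision
import cv2,numpy as np
s=r.read_state(); print(s['clock'],s['eef_pos'],s['tcp_rot'],s['grip_width'])
for n in ['top','side']:
    im,d=vision.get_image(n); cv2.imwrite(f'pics/{n}0.png',im[:,:,::-1]); np.savez(f'/tmp/{n}0.npz',im=im,d=d)
    c=vision.calibration(n); print(n,c)
E
```

```text
0.0 [ 0.12875295 -0.55984486  0.24137084] [-8.98479022e-04  9.93631955e-01  1.12670850e-01  9.96067190e-05] 0.08547825184036169
top {'K': array([[478.32855687,   0.        , 323.18240498],
       [  0.        , 478.32855687, 236.58787812],
       [  0.        ,   0.        ,   1.        ]]), 'R': array([[ 0.02780854, -0.99925304, -0.02683377],
       [-0.9854465 , -0.02290116, -0.16843615],
       [ 0.16769581,  0.03112721, -0.98534725]]), 't': array([0.01868623, 0.54796758, 0.66742861])}
side {'K': array([[522.8045631 ,   0.        , 319.00137181],
       [  0.        , 522.8045631 , 237.29346591],
       [  0.        ,   0.        ,   1.        ]]), 'R': array([[-0.99780342, -0.06450962, -0.01506158],
       [-0.03882313,  0.75368063, -0.65609319],
       [ 0.05367595, -0.65406729, -0.75452957]]), 't': array([0.56667127, 0.06299033, 0.73512192])}
```

View pics/top0.png

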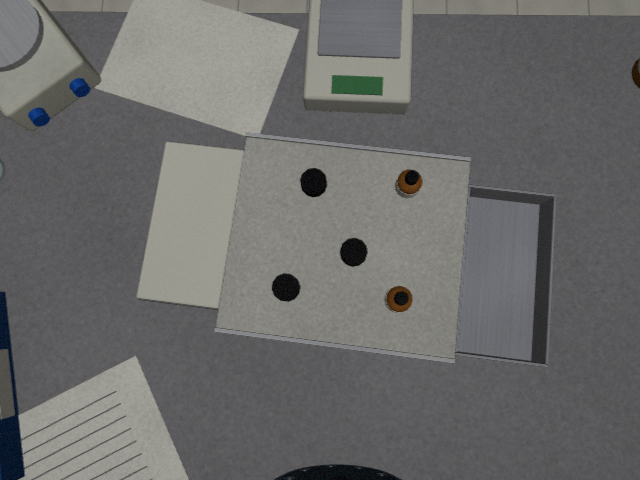

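View pics/side0.png

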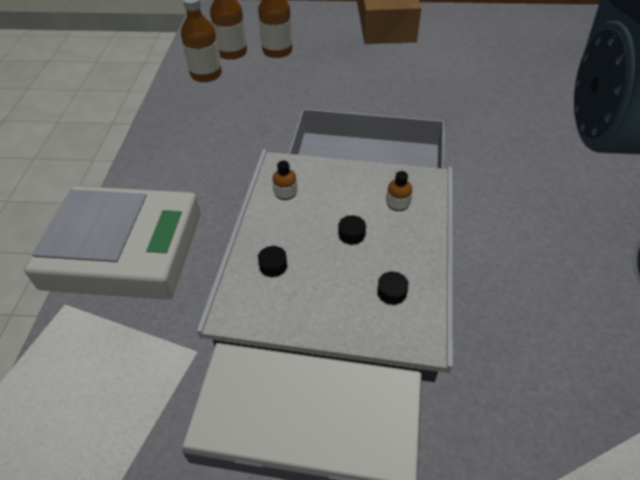

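The top view shows the tray on the right (-y). The caps are at about (313,182), (353,252) and (286,287). The bottles are at about (409,182) and (399,298), so each stands between a cap and the tray. The side view agrees. Next I'll get positions.

```bash
cat > h.py <<'E'
import cv2,numpy as np
from workcell import r,vision
def ray(n,p,z):
    c=vision.calibration(n);K,R,t=c['K'],c['R'],c['t']
    o=-R.T@t; v=R.T@np.linalg.solve(K,np.array([p[0],p[1],1.])); return o+v*(z-o[2])/v[2]
def blobs(im,lo=250,hi=1500):
    m=(im.max(2)<45).astype(np.uint8); k,l,s,c=cv2.connectedComponentsWithStats(m)
    return [(c[i],s[i][4]) for i in range(1,k) if lo<s[i][4]<hi]
TC=np.array
E
python3 - <<'E'
from h import *
np.set_printoptions(precision=4,suppress=True)
for n in ['top','side']:
    im=np.load(f'/tmp/{n}0.npz')['im']
    for c,a in blobs(im,60): print(n,c,a,ray(n,c,.072)[:2],'z.11',ray(n,c,.112)[:2])
    h=cv2.cvtColor(im,cv2.COLOR_RGB2HSV); m=((h[...,0]<22)&(h[...,1]>150)&(h[...,2]>60)).astype(np.uint8)
    k,l,s,c=cv2.connectedComponentsWithStats(m)
    for i in range(1,k):
        if s[i][4]>60: print(n,'amber',c[i],s[i][4],ray(n,c[i],.095)[:2])
P=[ray('top',p,.065)[:2] for p in [(247,134),(470,158),(455,361),(216,330)]]
print('deck',TC(P))
P=TC(P);x=((P[0]+P[1])-(P[2]+P[3]));x/=np.linalg.norm(x);y=((P[0]+P[3])-(P[1]+P[2]));y/=np.linalg.norm(y)
print('ctr',P.mean(0),'x',x,'y',y,np.degrees(np.arctan2(x[1],x[0])))
print('tray',TC([ray('top',p,.056)[:2] for p in [(471,186),(554,196),(546,364),(456,352)]]))
E
```

```text
top [635.837  74.2  ] 135 [ 0.8009 -0.4302] z.11 [ 0.7789 -0.4042]
top [313.0647 182.1783] 572 [0.6237 0.049 ] z.11 [0.6122 0.0467]
top [411.3188 177.2875] 160 [ 0.634  -0.0946] z.11 [ 0.6218 -0.0884]
top [353.0524 251.7225] 573 [ 0.5221 -0.0114] z.11 [ 0.5165 -0.0101]
top [285.4539 287.1058] 586 [0.4692 0.0833] z.11 [0.4667 0.079 ]
top [400.7452 297.9045] 157 [ 0.4583 -0.0793] z.11 [ 0.4565 -0.0741]
top [  3.5938 324.3477] 325 [0.406  0.4825] z.11 [0.4073 0.4546]
top [ 10.4861 450.1725] 1148 [0.2386 0.449 ] z.11 [0.2497 0.4231]
top [337.0201 473.2351] 1340 [0.2252 0.0047] z.11 [0.2371 0.005 ]
top amber [408.1445 183.6914] 256 [ 0.6175 -0.0866]
top amber [398.1531 299.57  ] 307 [ 0.455  -0.0728]
side [282.9627 168.0224] 134 [ 0.6304 -0.1289] z.11 [ 0.6227 -0.0839]
side [400.8741 178.7483] 143 [ 0.4519 -0.1134] z.11 [ 0.4576 -0.0696]
side [351.5024 229.6411] 613 [ 0.5229 -0.0078] z.11 [0.5233 0.0281]
side [272.1532 261.1222] 679 [0.6245 0.0524] z.11 [0.6173 0.0838]
side [392.1915 287.8005] 757 [0.4701 0.0866] z.11 [0.4745 0.1154]
side [284.8732 350.4085] 71 [0.5941 0.1804] z.11 [0.5891 0.2022]
side [405.4786 369.7782] 257 [0.4585 0.1967] z.11 [0.4638 0.2172]
side [252.489 468.794] 728 [0.6118 0.3106] z.11 [0.6056 0.3225]
side amber [227.2779   7.8797] 349 [ 0.7983 -0.5991]
side amber [275.8287   7.2324] 327 [ 0.6964 -0.6054]
side amber [198.5726  28.0062] 482 [ 0.8404 -0.5117]
side amber [284.1614 178.843 ] 223 [ 0.6217 -0.08  ]
side amber [399.4351 189.7113] 239 [ 0.458  -0.0655]
deck [[ 0.6993  0.152 ]
 [ 0.6675 -0.1824]
 [ 0.374  -0.155 ]
 [ 0.4066  0.1801]]
ctr [ 0.5368 -0.0013] x [ 0.9955 -0.0943] y [0.0956 0.9954] -5.4112423347485725
tray [[ 0.6272 -0.1854]
 [ 0.6144 -0.3065]
 [ 0.373  -0.2829]
 [ 0.3856 -0.1588]]
```

```bash
cat >> h.py <<'E'
from scipy.spatial.transform import Rotation as Ro
C=TC([.537,-.001]);X=TC([.9955,-.0945]);Y=TC([.0945,.9955])
def go(dx,dy,z,deg):  # TCP target in deck xy, world z; deg: world heading of push relative to -Y (ccw +)
    s=r.read_state();p=s['eef_pos'];q=np.roll(s['tcp_rot'],-1);R=Ro.from_quat(q).as_matrix()
    a=np.arctan2(Y[1],Y[0])+np.radians(deg);x=TC([np.cos(a),np.sin(a),0]);z_=TC([0,0,-1.]);T=np.stack([x,np.cross(z_,x),z_],1)
    w=Ro.from_matrix(R.T@T).as_rotvec(); g=TC([*(C+X*dx+Y*dy),z])
    np.set_printoptions(precision=4,suppress=True)
    print('t',s['clock'],'deck',(p[:2]-C)@X,(p[:2]-C)@Y,'z',p[2],'grip',s['grip_width'])
    print('turn sh',w/(np.pi/4),'shift sh, now axes',R.T@(g-p)/.2,'after turn',T.T@(g-p)/.2)
E
python3 -m creep '0 0 0 0 0 -0.158; 0 0 0 0 0 -0.158; 0 0 0 0 0 -0.158; 0 0 0 0 0 -0.158; 0 0 0 0 0 -0.158; 0 0 0 0 0 -0.158; 0 0 0 0 0 -0.158; 0 0 0 0 0 -0.158; 0 0 0 0 0 -0.158; 0 0 0 0 0 -0.158; 0 0 0 0 0 0' 0.33 20
python3 -c "
from h import *
go(-.008,.036,.14,0)"
```

```text
clock: 1.02
eef_pos: [0.1287, -0.5601, 0.2418]
tcp_rot: [-0.0, 0.741, 0.671, 0.0]
wrist_force: [-0.3, -0.2, 1.0]
grip_width: 0.0282
gripper_force: 0.0
t 1.0167 deck -0.3535795637007481 -0.5951676955743712 z 0.24175768765473912 grip 0.028216142266962174
turn sh [-0.0001 -0.0013 -0.0063] shift sh, now axes [3.1639 1.7123 0.5118] after turn [3.1559 1.7279 0.5088]
```

```bash
python3 -m creep '0.158 0.086 0 0 0 -0.006; 0.158 0.086 0 0 0 0; 0.158 0.086 0 0 0 0; 0.158 0.086 0 0 0 0; 0.158 0.086 0 0 0 0; 0.158 0.086 0 0 0 0; 0.158 0.086 0 0 0 0; 0.158 0.086 0 0 0 0; 0.158 0.086 0 0 0 0; 0.158 0.086 0 0 0 0; 0.158 0.086 0 0 0 0; 0.158 0.086 0 0 0 0; 0.158 0.086 0 0 0 0; 0.158 0.086 0 0 0 0; 0.158 0.086 0 0 0 0; 0.158 0.086 0 0 0 0; 0.158 0.086 0 0 0 0; 0.158 0.086 0 0 0 0; 0.158 0.086 0 0 0 0; 0.154 0.094 0 0 0 0'
python3 -m creep '0 0 0.1 0 0 0; 0 0 0.1 0 0 0; 0 0 0.1 0 0 0; 0 0 0.1 0 0 0; 0 0 0.1 0 0 0; 0 0 0 0 0 0'
python3 - <<'E'
from h import *
go(-.008,.036,.08,0)
im,d=vision.get_image('side'); cv2.imwrite('pics/s1.png',im[100:420,150:550,::-1].repeat(2,0)[:600].repeat(2,1))
E
```

```text
clock: 2.68
eef_pos: [0.5358, 0.0353, 0.2421]
tcp_rot: [-0.0, 0.743, 0.67, -0.0]
wrist_force: [0.3, -0.8, 0.1]
grip_width: 0.0281
gripper_force: 0.0
clock: 3.18
eef_pos: [0.5322, 0.0338, 0.1379]
tcp_rot: [-0.003, 0.743, 0.67, -0.003]
wrist_force: [-1.5, 0.8, -0.4]
grip_width: 0.0282
gripper_force: 0.0
t 3.1833 deck -0.008029729886488824 0.03419602517892667 z 0.1379107073982721 grip 0.028175037100133648
turn sh [-0.0102 -0.0005 -0.0107] shift sh, now axes [0.0089 0.0024 0.2895] after turn [0.009  0.0002 0.2896]
```

View pics/s1.png

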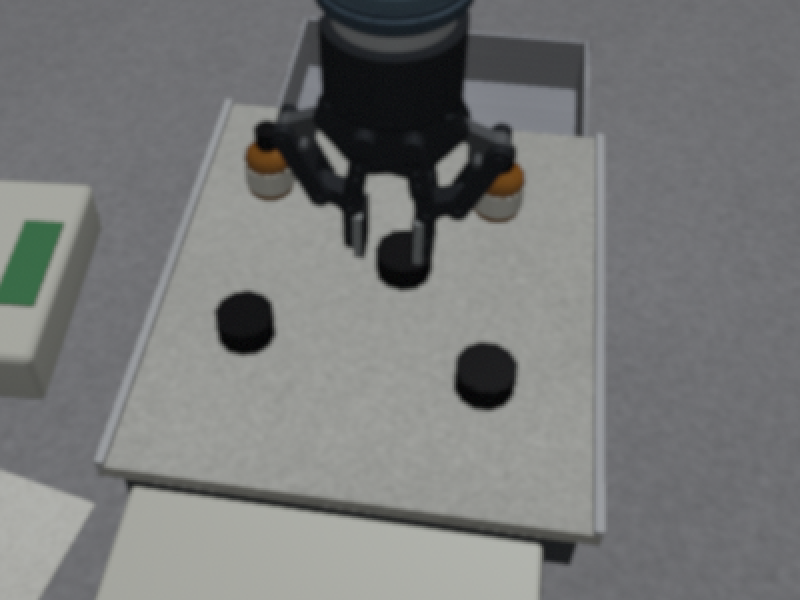

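The fingertips are at crop (360,250) and (418,260), and the linkage knuckles stick out to crop (262,133) and (505,140). I'll work out their heights from rays onto the tool's closing plane.

```bash
python3 - <<'E'
from h import *
p0=r.read_state()['eef_pos']
for nm,p in dict(tipL=(360,255),tipR=(418,264),knL=(255,135),knLb=(265,148),knR=(513,140),knRb=(505,160)).items():
    q=(150+p[0]/2,100+p[1]/2); a=ray('side',q,0.);b=ray('side',q,.3)
    n=TC([*Y,0]); 
    for off in (0,.011):
        k=(n@(p0-a)+off)/(n@(b-a)); w=a+k*(b-a); print(nm,off,'dx',(w-p0)[:2]@X,'dz',w[2]-p0[2])
E
```

```text
tipL 0 dx 0.01689154125318409 dz -0.021165878065662752
tipL 0.011 dx 0.0152908352658804 dz -0.008852859314003897
tipR 0 dx -0.019635122361660158 dz -0.02366445111192801
tipR 0.011 dx -0.0203096972108771 dz -0.011288081206073136
knL 0 dx 0.07700985691279023 dz 0.07050067858788514
knL 0.011 dx 0.0738848550114444 dz 0.08048949786342341
knLb 0 dx 0.07186559586817257 dz 0.06131759154295474
knLb 0.011 dx 0.06887102636509067 dz 0.07153924738264658
knR 0 dx -0.0664674863372884 dz 0.08484811609281895
knR 0.011 dx -0.06595462969795238 dz 0.09447315704014236
knRb 0 dx -0.06374339094383755 dz 0.06987692973220916
knRb 0.011 dx -0.06329960356288214 dz 0.07988156411869432
```

```bash
python3 -m creep '0.009 0 0.07 0 0 -0.01; 0 0 0.07 0 0 0; 0 0 0.07 0 0 0; 0 0 0.07 0 0 0; 0 0 0.01 0 0 0; 0 0 0 0 0 0'
python3 -c "
from h import *
go(.006,-.175,.078,0)"
```

```text
clock: 3.73
eef_pos: [0.5357, 0.035, 0.0847]
tcp_rot: [-0.0, 0.739, 0.673, -0.0]
wrist_force: [-0.2, 0.2, -0.4]
grip_width: 0.0284
gripper_force: 0.0
t 3.7333 deck -0.004743627767914937 0.03574628960841097 z 0.08474858184628525 grip 0.0283988940920042
turn sh [-0.0005 -0.      0.0022] shift sh, now axes [-1.0538  0.0519  0.0337] after turn [-1.0537  0.0537  0.0337]
```

```bash
python3 -m creep '0 -0.04 0.034 0 0 0; 0 0 0 0 0 0; -0.05 0 0 0 0 0; -0.05 0 0 0 0 0; -0.05 0 0 0 0 0; -0.05 0.008 0 0 0 0; -0.05 0.008 0 0 0 0; -0.05 0.008 0 0 0 0; -0.05 0.008 0 0 0 0; -0.05 0.008 0 0 0 0; -0.05 0.008 0 0 0 0; -0.05 0.008 0 0 0 0; -0.05 0.008 0 0 0 0; -0.05 0.008 0 0 0 0; -0.05 0.008 0 0 0 0; 0 0 0 0 0 0'
python3 - <<'E'
from h import *
go(.006,-.18,.078,0)
im,d=vision.get_image('side'); cv2.imwrite('pics/s2.png',im[100:420,150:550,::-1])
E
```

```text
clock: 5.07
eef_pos: [0.5321, -0.0972, 0.0777]
tcp_rot: [0.001, 0.739, 0.674, -0.0]
wrist_force: [-0.8, -0.1, -0.5]
grip_width: 0.0279
gripper_force: 0.0
t 5.0667 deck 0.004203605713108869 -0.09622319056491198 z 0.07766127942038409 grip 0.02793081338723717
turn sh [0.001  0.0009 0.0022] shift sh, now axes [-0.4189  0.0082 -0.0014] after turn [-0.4188  0.009  -0.0017]
```

View pics/s2.png

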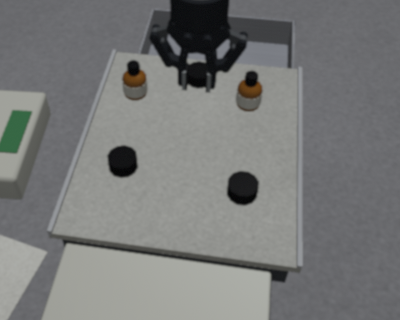

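The cap sits cradled between the fingers at about crop (198,75). The bottles, at (134,80) and (250,92), have not moved. I'll finish the sweep, then raise.

```bash
python3 -m creep '-0.05 0 0 0 0 0; -0.05 0 0 0 0 0; -0.05 0 0 0 0 0; -0.05 0 0 0 0 0; -0.05 0 0 0 0 0; -0.05 0 0 0 0 0; -0.05 0 0 0 0 0; -0.05 0 0 0 0 0; -0.05 0 0 0 0 0; 0 0 0 0 0 0; 0 0 0 0 0 0; 0 0 0 0 0 0'
python3 -m creep '0 0 -0.18 0 0 0; 0 0 -0.18 0 0 0; 0 0 -0.18 0 0 0; 0 0 -0.15 0 0 0; 0 0 0 0 0 0'
python3 - <<'E'
from h import *
im,d=vision.get_image('top'); cv2.imwrite('pics/t1.png',im[100:400,130:580,::-1])
for c,a in blobs(im,60): print(c,a,ray('top',c,.07)[:2])
# A push: heading (-.465,-.885) in deck; -Y rotated cw -> deg=-27.7 ; start 42 mm behind cap A
go(.0817+.42*.1*.465/1,.060+.042*.885,.14,-27.7)
E
```

```text
clock: 6.12
eef_pos: [0.5233, -0.1845, 0.0774]
tcp_rot: [-0.0, 0.739, 0.674, 0.0]
wrist_force: [-0.8, -0.3, -0.2]
grip_width: 0.0283
gripper_force: 0.0
clock: 6.53
eef_pos: [0.5269, -0.1859, 0.223]
tcp_rot: [0.006, 0.738, 0.674, 0.002]
wrist_force: [1.5, -0.5, -0.7]
grip_width: 0.0281
gripper_force: 0.0
[313.12212389 182.2619469 ] 565 [0.62416858 0.04902202]
[411.17307692 177.23076923] 156 [ 0.63468929 -0.09473813]
[490.58041958 261.74475524] 572 [ 0.51270603 -0.20636787]
[285.5137931  287.12241379] 580 [0.46928144 0.08345076]
[400.72       298.03333333] 150 [ 0.45823852 -0.07957384]
[ 10.80069324 455.3830156 ] 577 [0.23138243 0.44887485]
t 6.5833 deck 0.006140245055058473 -0.18451745622738272 z 0.21976881912176632 grip 0.028161176102576915
turn sh [0.0102 0.0021 0.6209] shift sh, now axes [1.4078 0.4785 0.3974] after turn [ 1.468  -0.2338  0.3988]
```

View pics/t1.png

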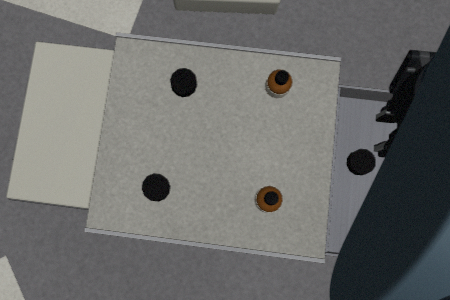

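Cap 2 is in the tray, at crop (360,161). The other caps and both bottles have not moved. Next is the far cap.

```bash
python3 -m creep '0.176 0.06 0 0 0 0; 0.176 0.06 0 0 0 0; 0.176 0.06 0 0 0 0; 0.176 0.06 0 0 0 0; 0.176 0.06 0 0 0 0; 0.176 0.06 0 0 0 0; 0.176 0.06 0 0 0 0; 0.176 0.06 0 0 0 0; 0 0 0 0 0 0.155; 0 0 0 0 0 0.155; 0 0 0 0 0 0.155; 0 0 0 0 0 0.155; 0 0 0 0 0 0; 0 0 0.1 0 0 0; 0 0 0.1 0 0 0; 0 0 0.1 0 0 0; 0 0 0.1 0 0 0; 0 0 0 0 0 0'
python3 -c "
from h import *
go(.0817+.042*.465,.060+.042*.885,.078,-27.7)"
```

```text
clock: 8.08
eef_pos: [0.6408, 0.0873, 0.1294]
tcp_rot: [-0.003, 0.878, 0.478, -0.004]
wrist_force: [-1.5, 0.8, -0.4]
grip_width: 0.0282
gripper_force: 0.0
t 8.0833 deck 0.09502481894319513 0.09769575790577334 z 0.12940067027936722 grip 0.028236331907530755
turn sh [-0.0109  0.0063  0.0044] shift sh, now axes [0.0132 0.0309 0.2567] after turn [0.0121 0.0287 0.257 ]
```

```bash
python3 -m creep '0 0 0.08 0 0 0; 0 0 0.08 0 0 0; 0 0 0.07 0 0 0; 0 0 0.025 0 0 0; 0 0 0 0 0 0; 0 0 0 0 0 0'
python3 -c "
from h import *
go(.0817+.042*.465,.060+.042*.885,.078,-27.7)
go(.0817-.28*.465,.060-.28*.885,.078,-27.7)"
```

```text
clock: 8.58
eef_pos: [0.6449, 0.087, 0.0847]
tcp_rot: [-0.0, 0.879, 0.476, -0.0]
wrist_force: [0.1, -0.5, 0.4]
grip_width: 0.0284
gripper_force: 0.0
t 8.5833 deck 0.0990508356925138 0.09777788166637064 z 0.08473736680671592 grip 0.028446066578907896
turn sh [-0.0002  0.0001  0.0005] shift sh, now axes [0.0023 0.0111 0.0337] after turn [0.0023 0.011  0.0337]
t 8.5833 deck 0.0990508356925138 0.09777788166637064 z 0.08473736680671592 grip 0.028446066578907896
turn sh [-0.0002  0.0001  0.0005] shift sh, now axes [-1.6072  0.0099  0.0338] after turn [-1.6072  0.0105  0.0337]
```

```bash
python3 -m creep '0 0.011 0.034 0 0 0; 0 0 0 0 0 0; -0.06 0 0 0 0 0; -0.06 0 0 0 0 0; -0.06 0 0 0 0 0; -0.06 0 0 0 0 0; -0.06 0 0 0 0 0; -0.06 0 0 0 0 0; -0.06 0 0 0 0 0; -0.06 0 0 0 0 0; -0.06 0 0 0 0 0; -0.06 0 0 0 0 0; -0.06 0 0 0 0 0; -0.06 0 0 0 0 0; -0.06 0 0 0 0 0; -0.06 0 0 0 0 0'
python3 - <<'E'
from h import *
go(-.039,-.185,.078,-27.7)
im,d=vision.get_image('side'); cv2.imwrite('pics/s3.png',im[100:420,150:550,::-1])
E
```

```text
clock: 9.92
eef_pos: [0.5541, -0.0559, 0.0777]
tcp_rot: [0.0, 0.879, 0.476, 0.0]
wrist_force: [1.1, 0.0, 0.1]
grip_width: 0.0282
gripper_force: 0.1
t 9.9167 deck 0.02221673766640591 -0.053040796132381995 z 0.07769571129233564 grip 0.028222011559879998
turn sh [ 0.      0.     -0.0003] shift sh, now axes [-0.7264  0.0359 -0.0015] after turn [-0.7264  0.0357 -0.0015]
```

View pics/s3.png

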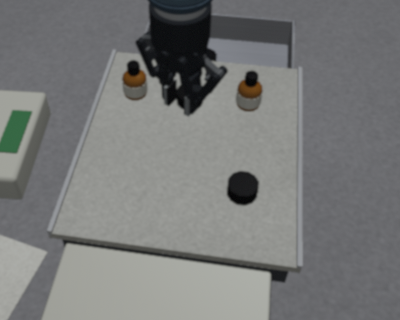

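The cap is being carried in the cradle near crop (180,85), and the bottles have not moved. I'll continue on the same line.

```bash
python3 -m creep '-0.06 0.003 0 0 0 0; -0.06 0.003 0 0 0 0; -0.06 0.003 0 0 0 0; -0.06 0.003 0 0 0 0; -0.06 0.003 0 0 0 0; -0.06 0.003 0 0 0 0; -0.06 0 0 0 0 0; -0.06 0 0 0 0 0; -0.06 0 0 0 0 0; -0.06 0 0 0 0 0; -0.06 0 0 0 0 0; -0.06 0 0 0 0 0; 0 0 0 0 0 0; 0 0 0 0 0 0; 0 0 0 0 0 0'
python3 -m creep '0 0 -0.18 0 0 0; 0 0 -0.18 0 0 0; 0 0 -0.18 0 0 0; 0 0 -0.15 0 0 0; 0 0 0 0 0 0; 0 0 0 0 0 0'
python3 - <<'E'
from h import *
im,d=vision.get_image('top'); cv2.imwrite('pics/t2.png',im[100:400,130:580,::-1])
for c,a in blobs(im,60): print(c,a,ray('top',c,.07)[:2])
# C push: heading (.454,-.891)
go(-.0751-.042*.454,.0792+.042*.891,.14,27)
E
```

```text
clock: 11.22
eef_pos: [0.4791, -0.1774, 0.0777]
tcp_rot: [-0.0, 0.88, 0.476, 0.0]
wrist_force: [0.3, -0.6, -0.1]
grip_width: 0.0283
gripper_force: 0.0
clock: 11.72
eef_pos: [0.4805, -0.1776, 0.2179]
tcp_rot: [0.002, 0.879, 0.477, 0.001]
wrist_force: [-0.9, 0.5, 0.1]
grip_width: 0.0281
gripper_force: 0.0
[635.8015873   74.71428571] 126 [ 0.80116466 -0.43139607]
[411.25 177.25] 160 [ 0.63466225 -0.09485037]
[285.46987952 287.13253012] 581 [0.46926549 0.0835127 ]
[400.70394737 297.94736842] 152 [ 0.458358   -0.07955128]
[ 10.73342939 456.32420749] 694 [0.23017902 0.44879955]
t 11.7667 deck -0.040725361056302326 -0.18065392303760827 z 0.21590858230426097 grip 0.028400557860512942
turn sh [ 0.0013  0.0005 -1.2148] shift sh, now axes [ 1.1923 -0.9272  0.3788] after turn [1.4457 0.4367 0.3795]
```

View pics/t2.png

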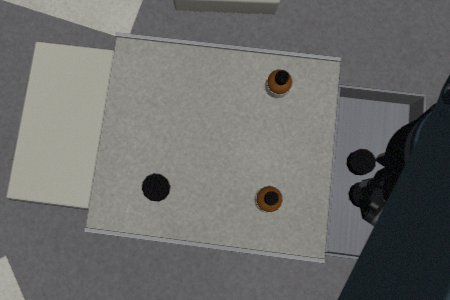

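Two caps are in the tray, at crop (360,161) and (360,195). Last is the near cap at (156,187).

```bash
python3 -m creep '0.149 -0.116 0 0 0 0; 0.149 -0.116 0 0 0 0; 0.149 -0.116 0 0 0 0; 0.149 -0.116 0 0 0 0; 0.149 -0.116 0 0 0 0; 0.149 -0.116 0 0 0 0; 0.149 -0.116 0 0 0 0; 0.149 -0.116 0 0 0 0; 0 0 0 0 0 -0.152; 0 0 0 0 0 -0.152; 0 0 0 0 0 -0.152; 0 0 0 0 0 -0.152; 0 0 0 0 0 -0.152; 0 0 0 0 0 -0.152; 0 0 0 0 0 -0.152; 0 0 0 0 0 -0.152; 0 0 0 0 0 0'
python3 -m creep '0 0 0.1 0 0 0; 0 0 0.1 0 0 0; 0 0 0.1 0 0 0; 0 0 0.1 0 0 0; 0 0 0.08 0 0 0; 0 0 0.06 0 0 0; 0 0 0.03 0 0 0; 0 0 0 0 0 0; 0 0 0 0 0 0; 0 0 0 0 0 0'
python3 -c "
from h import *
go(-.0751-.042*.454,.0792+.042*.891,.078,27)"
```

```text
clock: 13.18
eef_pos: [0.4526, 0.1239, 0.2135]
tcp_rot: [-0.002, 0.56, 0.828, -0.001]
wrist_force: [0.1, -0.1, 0.5]
grip_width: 0.0285
gripper_force: 0.0
clock: 14.02
eef_pos: [0.4544, 0.1237, 0.1022]
tcp_rot: [0.0, 0.563, 0.827, 0.0]
wrist_force: [0.0, -0.2, 0.3]
grip_width: 0.0284
gripper_force: 0.0
t 14.0167 deck -0.09400528795697442 0.11633394522307644 z 0.1022244442137605 grip 0.028406595712378264
turn sh [ 0.001   0.0003 -0.0011] shift sh, now axes [ 0.0016 -0.0002  0.1211] after turn [ 0.0016 -0.0001  0.1211]
```

```bash
python3 -m creep '0 0 0.06 0 0 0; 0 0 0.06 0 0 0; 0 0 0 0 0 0; -0.06 0 0 0 0 0; -0.06 0 0 0 0 0; -0.06 0 0 0 0 0; -0.06 0 0 0 0 0; -0.06 0 0 0 0 0; -0.06 0 0 0 0 0; -0.06 0 0 0 0 0; -0.06 0 0 0 0 0; -0.06 0 0 0 0 0; -0.06 0 0 0 0 0; -0.06 0 0 0 0 0; -0.06 0 0 0 0 0; -0.06 0 0 0 0 0; -0.06 0 0 0 0 0; -0.06 0 0 0 0 0'
python3 - <<'E'
from h import *
go(.058,-.184,.078,27)
im,d=vision.get_image('side'); cv2.imwrite('pics/s4.png',im[100:420,150:550,::-1])
E
```

```text
clock: 15.52
eef_pos: [0.5206, -0.0449, 0.0777]
tcp_rot: [-0.0, 0.562, 0.827, -0.0]
wrist_force: [-0.3, -0.2, 0.4]
grip_width: 0.0283
gripper_force: 0.1
t 15.5167 deck -0.012213730098368797 -0.04522621136887545 z 0.07765007897274201 grip 0.02831552922091648
turn sh [-0.0001 -0.0001  0.0001] shift sh, now axes [-0.7776 -0.0022 -0.0018] after turn [-0.7776 -0.0022 -0.0017]
```

View pics/s4.png

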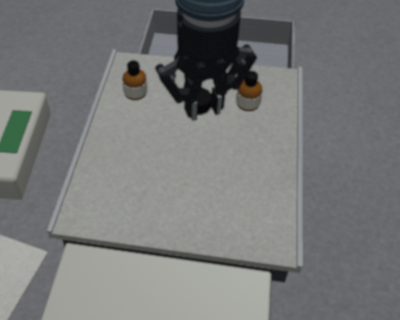

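The cap is held in the cradle at crop (207,100), and the bottles have not moved. I'll finish the sweep and raise clear of the camera's view.

```bash
python3 -m creep '-0.06 0 0 0 0 0; -0.06 0 0 0 0 0; -0.06 0 0 0 0 0; -0.06 0 0 0 0 0; -0.06 0 0 0 0 0; -0.06 0 0 0 0 0; -0.06 0 0 0 0 0; -0.06 0 0 0 0 0; -0.06 0 0 0 0 0; -0.06 0 0 0 0 0; -0.06 0 0 0 0 0; -0.06 0 0 0 0 0; -0.06 0 0 0 0 0; 0 0 0 0 0 0; 0 0 0 0 0 0; 0 0 0 0 0 0'
python3 -m creep '0 0 -0.18 0 0 0; 0 0 -0.18 0 0 0; 0 0 -0.18 0 0 0; 0 0 -0.18 0 0 0; 0 0 0 0 0 0; 0.2 0 0 0 0 0; 0.2 0 0 0 0 0; 0.2 0 0 0 0 0; 0.2 0 0 0 0 0; 0.2 0 0 0 0 0; 0.2 0 0 0 0 0; 0.2 0 0 0 0 0; 0.2 0 0 0 0 0; 0 0 0 0 0 0; 0 0 0 0 0 0; 0 0 0 0 0 0'
python3 - <<'E'
from h import *
im,d=vision.get_image('top'); cv2.imwrite('pics/t3.png',im[100:400,130:580,::-1])
for c,a in blobs(im,60): print(c,a,ray('top',c,.02)[:2])
E
```

```text
clock: 16.9
eef_pos: [0.5772, -0.1885, 0.0774]
tcp_rot: [-0.0, 0.562, 0.827, 0.0]
wrist_force: [-0.3, -0.1, -0.3]
grip_width: 0.0286
gripper_force: 0.0
clock: 18.23
eef_pos: [0.4597, 0.1089, 0.2217]
tcp_rot: [0.0, 0.562, 0.827, -0.0]
wrist_force: [0.8, -0.4, -0.3]
grip_width: 0.0282
gripper_force: 0.0
[411.22516556 177.29139073] 151 [ 0.64981285 -0.10254854]
[496.73513514 225.28468468] 555 [ 0.57573941 -0.23342304]
[490.47610619 261.79469027] 565 [ 0.51888317 -0.22214   ]
[492.765625   294.26388889] 576 [ 0.46980729 -0.22405104]
[400.75167785 298.        ] 149 [ 0.46054494 -0.0862362 ]
```

View pics/t3.png

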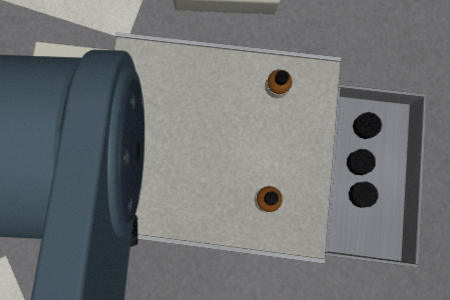

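All three caps are in the tray, at crop (367,125), (361,162) and (363,194). The bottles stand where they began, at (280,82) and (270,199), and the arm is clear.

```bash
python3 -c "
from workcell import r
print(r.hand_in())"
```

```text
the job is handed in; nothing more can be done
None
```

The job is handed in: the last top view showed all three caps in the tray and both bottles standing where they began, about 18 s into the 66 s allowed; the hand-in returned no verdict.

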